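# Put the painting things away, like with like

## Task

The painting session is over: put the five loose things in front of the three grey trays away, like with like: both brushes into the tray that already holds a brush, the marker into the tray with the marker, and both closed paint pots into the tray with the paint pots. Lay the brushes and the marker flat on the tray floor, lengthways like the one already there and not on top of one another, and stand the pots upright on the floor of theirs. Set each thing down, do not drop it, and do not shift the small painted heart that is drying among the trays.

Things in the scene. Friction and masses are not known exactly. Their poses are not given: they have to be found in the camera images.
- flat_brush_mid (a point): the loose flat brush on the table: 130 mm long, pale wooden handle 18 mm wide and 12 mm thick, aluminium ferrule 26 mm wide, dark flat bristles. This point is its centre, half-way along and half-way up (6 mm above what it lies on); x runs along the brush towards the bristles, z up. The handle reaches from 65 mm behind this point to 13 mm ahead of it.
- round_brush_mid (a point): the loose round brush lying on the table: 130 mm long, pale wooden handle and aluminium ferrule 14 mm thick, dark pointed round bristles. This point is its centre, half-way along and half-way up (7 mm above what it lies on); x runs along the brush towards the bristles. It does not roll easily.
- marker_mid (a point): the loose capped marker pen lying on the table: 130 mm long, 18 mm thick, white barrel, black cap with a clip. This point is its centre, half-way along and half-way up (9 mm above what it lies on); x runs along the pen towards the cap. It does not roll easily.
- pot_a_mid (a point): one of the two loose closed paint pots, standing on the table: an upright cylinder 44 mm in diameter and 50 mm high, white body, black screw lid as wide as the body. This point is its centre, half-way up (25 mm above what it stands on); z is its upright axis.
- pot_b_mid (a point): the other loose closed paint pot, the same in every way: 44 mm in diameter, 50 mm high. This point is its centre, half-way up (25 mm above what it stands on); z is its upright axis.
- brush_tray: a shallow open grey tray, fixed, 170 mm along its x, 200 mm along its y, 22 mm high, walls and floor 5 mm thick; all three look alike but for their contents. Origin: centre of its underside; at the start x points away from the robot within 0.3 rad. It already holds one flat brush lying along y, 60 mm to the +x side of the middle; the rest is free.
- marker_tray: a shallow open grey tray, fixed, 170 mm along its x, 200 mm along its y, 22 mm high, walls and floor 5 mm thick; all three look alike but for their contents. Origin: centre of its underside; at the start x points away from the robot within 0.3 rad. It already holds one marker lying along y, 60 mm to the +x side of the middle; the rest is free.
- pot_tray: a shallow open grey tray, fixed, 170 mm along its x, 200 mm along its y, 22 mm high, walls and floor 5 mm thick; all three look alike but for their contents. Origin: centre of its underside; at the start x points away from the robot within 0.3 rad. It already holds two paint pots, 50 mm to the +x side of the middle, at y +45 and -45 mm; the rest is free.
- heart: a small painted papier-mache heart, blue above and white below, about 95 mm across and 65 mm high, lying on a round wooden dish of 87 mm diameter between two of the trays; heart and dish are one loose piece. Origin: centre of the dish's underside. A roll of tape lies in the like place between the other trays.
Mind the look-alikes: they are no part of the job. Leave any turquoise or yellow look-alike of the part that bears marker_mid alone.

How it is judged:
By the outcome, as a careful person would: the job done as asked, in the order asked, and still so for the second after the job is handed in, with the robot touching nothing.
It also fails if it takes over 136 s, if anything falls off the work surface, if the arm or the gripper's body presses on something with over 40 N, if the wrist force passes 120 N, or if a joint passes its speed limit or range.

## Robot

A 7-joint arm with a two-finger parallel gripper is mounted at the origin on the work surface. World frame = base frame: x ahead of the robot, y to its left, z up, the work surface at z = 0. Lengths are in m, angles in rad, forces in N, time in s.
With the tool pointing down it reaches from about 0.425 to 0.825 m from the base axis. Payload 3.6 kg.
Tool frame: the origin (TCP) lies midway between the tips of the shut fingers; the grasp point (between the pads) lies 19 mm behind it; z points along the fingers, y is the line along which they close (so a half turn about z gives the same grasp; the last joint's range is limited). The gripper opens to 85 mm and grips with 20 to 120 N. Pads are 22 mm wide; open, the fingers measure 114 mm over their backs; the gripper's body (76 mm by 85 mm) begins 54 mm behind the grasp point. The pads swing forward as they close: fully open they stand 13 mm farther back than shut.
Start: joints at [-1.196, 0.615, -0.013, 1.423, 0.008, 1.103, -0.04], TCP at [0.254, 0.598, 0.231] pointing down, gripper open.
Joint ranges: [-3.12, 3.12], [-0.3, 2.06], [-1.34, 1.32], [0.26, 2.42], [-1.36, 4.5], [0.01, 1.98], [-2.84, 2.84]. Speed limits (rad/s): [2.79, 2.79, 3.14, 3.14, 3.14, 3.14, 3.14].

## Interface

Orientations are given as a unit quaternion [w, x, y, z].
In Python, from rig import ctrl gives the robot as it stands. The module is installed in compiled form; this text tells all that it offers. Calls block until the motion is done:
- ctrl.move_to(position, orientation): joint-space move of the TCP to a pose.
- ctrl.move_straight(position, orientation=None, v=0.15, f_stop=None): straight line of the TCP; orientation=None keeps the orientation; v is the mean speed in m/s. With f_stop (N) it stops when the force on the tool has changed by that much, and returns True; else False.
- ctrl.move_joints(angles): joint-space move.
- ctrl.grip(opening, effort=None): finger opening in m; effort is the grip in N (None keeps the last); returns when the fingers have stopped.
- ctrl.sleep(seconds).
- ctrl.solve_ik(position, orientation): joint angles nearest the present ones, or None.
- ctrl.snapshot(name): name is "scene" or "top"; returns a dict with "color" (400x640x3 uint8, blue, green, red), "depth" (400x640 float32, m along the optical axis (not along the pixel's ray), 0 where there is no reading), "camera_matrix" (3x3 intrinsics, pixels), "origin" and "rotation" of the camera in the world. Camera axes: x right, y down, z forward; pixel columns grow to the right and rows downward; lengths in m; the calibration is good to about 2 mm. A picture is of the moment at which its call begins.
A pose or a line that the arm cannot do raises ctrl.IKError and nothing moves.
- ctrl.job_done(): hands the job in; it is judged then, once.
Trained networks look in a picture, given as the dict that the camera call returned (one of the last four; its "shot" number tells which), for a name from the list of things; names that differ only in an ending like _2 or _b are one class to them, and where a whole thing is asked for, a point or a joint stands for the part that bears it (a point fixed in the world has none). Each returns a list of dicts, best first, with "score" (0 to 1); they miss things now and then, are a little off and sometimes report something else, mostly with a low value. They report only what shows in the picture. A call takes as long as a camera call. They do not tell look-alikes from the thing itself.
- ctrl.boxes_of(picture, thing): "bbox" ([left, top, right, bottom] in pixels, round what is visible of it).
- ctrl.outline_of(picture, thing): "pixels" (400x640 bool, what is visible of it) and "bbox" ([left, top, right, bottom] in pixels, round what is visible of it).
Readings, each from a call of its own:
- ctrl.current_t(): time.
- ctrl.current_joint_pos(): joint angles.
- ctrl.current_qd(): joint speeds.
- ctrl.current_joint_efforts(): joint torques, N m.
- ctrl.current_tcp_pos(): TCP position.
- ctrl.current_tcp_rot(): TCP orientation.
- ctrl.current_force(): force on the tool from outside, world axes, zero at the start.
- ctrl.current_ft_torque(): the same for the moment, N m.
- ctrl.current_gripper_width(): finger opening in m.
- ctrl.current_grip_force(): force on a finger pad.
Only numpy, scipy, OpenCV 4.12 (cv2) and the standard library are available. Lean on these libraries where they do the work, as an engineer would, in place of code of your own. Each camera call takes 0.05 s, during which the arm holds its last target. There are 200 camera calls.

## Working session

There is one attempt and no reset: what is moved stays moved. The work goes in short steps, each a Python script; the robot and the scene stay as the last script left them, time stands still between calls to the robot, and variables do not carry over. Pictures are saved under pics/ and viewed, at most 14 in all, crops included, and the job is handed in when it is done.

```bash
mkdir -p pics; cat > h.py <<'E'
from rig import ctrl
import numpy as np, cv2
def pts(p,mask):
    v,u=np.nonzero(mask&(p["depth"]>0)); d=p["depth"][v,u]; K=np.array(p["camera_matrix"])
    c=np.c_[(u-K[0,2])/K[0,0]*d,(v-K[1,2])/K[1,1]*d,d]
    return c@np.array(p["rotation"]).T+np.array(p["origin"])
E
python3 - <<'E'
from h import *
for n in ("top","scene"):
    p=ctrl.snapshot(n); cv2.imwrite(f"pics/{n}0.png",p["color"])
    print(n,np.round(p["origin"],3),np.round(p["rotation"],2).tolist())
    for t in ["flat_brush_mid","round_brush_mid","marker_mid","pot_a_mid","brush_tray","marker_tray","pot_tray","heart"]:
        for o in ctrl.outline_of(p,t):
            w=pts(p,o["pixels"])
            if len(w)<5: continue
            m=np.median(w,0); c=cv2.minAreaRect(w[:,:2].astype(np.float32))
            print(t,round(o["score"],2),[int(b) for b in o["bbox"]],"med",m.round(3),"rect",np.round(c[0],3),np.round(c[1],3),round(c[2],1),"ztop",np.percentile(w[:,2],95).round(3))
print(ctrl.current_t(),ctrl.current_tcp_rot())
E
```

```text
top [0.332 0.015 1.044] [0.05, -0.7, 0.71, -0.05]Traceback (most recent call last):
  File "<stdin>", line 7, in <module>
  File "h.py", line 6, in pts
    return c@np.array(p["rotation"]).T+np.array(p["origin"])
           ~^~~~~~~~~~~~~~~~~~~~~~~~~~
ValueError: matmul: Input operand 1 has a mismatch in its core dimension 0, with gufunc signature (n?,k),(k,m?)->(n?,m?) (size 4 is different from 3)
```

```bash
cat > h.py <<'E'
from rig import ctrl
import numpy as np, cv2
from scipy.spatial.transform import Rotation as R
def rot(q): return R.from_quat(np.roll(q,-1)).as_matrix()
def pts(p,mask):
    v,u=np.nonzero(mask&(p["depth"]>0)); d=p["depth"][v,u]; K=np.array(p["camera_matrix"])
    c=np.c_[(u-K[0,2])/K[0,0]*d,(v-K[1,2])/K[1,1]*d,d]
    return c@rot(p["rotation"]).T+np.array(p["origin"])
E
python3 - <<'E'
from h import *
for n in ("top","scene"):
    p=ctrl.snapshot(n); cv2.imwrite(f"pics/{n}0.png",p["color"])
    print(n,np.round(p["origin"],3),rot(p["rotation"]).round(2).tolist())
    for t in ["flat_brush_mid","round_brush_mid","marker_mid","pot_a_mid","brush_tray","marker_tray","pot_tray","heart"]:
        for o in ctrl.outline_of(p,t):
            w=pts(p,o["pixels"])
            if len(w)<5: continue
            m=np.median(w,0); c=cv2.minAreaRect(w[:,:2].astype(np.float32))
            print(t,round(o["score"],2),[int(b) for b in o["bbox"]],"med",m.round(3),"rect",np.round(c[0],3),np.round(c[1],3),round(c[2],1),"ztop",np.percentile(w[:,2],95).round(3))
print(ctrl.current_t(),ctrl.current_tcp_rot())
E
```

```text
top [0.332 0.015 1.044] [[-0.01, -0.99, 0.15], [-1.0, 0.01, 0.0], [-0.01, -0.15, -0.99]]
flat_brush_mid 0.95 [256, 186, 280, 235] med [0.466 0.156 0.011] rect [0.457 0.157] [0.029 0.129] 70.6 ztop 0.014
flat_brush_mid 0.27 [205, 224, 228, 272] med [0.361 0.29  0.016] rect [0.363 0.293] [0.022 0.129] 68.6 ztop 0.02
round_brush_mid 0.71 [440, 220, 448, 272] med [ 0.366 -0.302  0.013] rect [ 0.363 -0.304] [0.125 0.014] 1.6 ztop 0.016
marker_mid 0.82 [132, 263, 181, 277] med [0.304 0.439 0.016] rect [0.304 0.444] [0.021 0.133] 7.0 ztop 0.02
marker_mid 0.65 [205, 223, 228, 272] med [0.364 0.291 0.016] rect [0.363 0.294] [0.023 0.133] 68.4 ztop 0.02
pot_a_mid 0.62 [382, 203, 405, 221] med [ 0.446 -0.166  0.05 ] rect [ 0.447 -0.169] [0.042 0.041] 14.7 ztop 0.053
brush_tray 0.89 [421, 123, 513, 197] med [ 0.58  -0.382  0.006] rect [ 0.587 -0.382] [0.171 0.232] 12.9 ztop 0.023
marker_tray 0.7 [134, 130, 223, 205] med [0.565 0.402 0.005] rect [0.572 0.398] [0.22  0.176] 80.6 ztop 0.022
pot_tray 0.64 [284, 95, 371, 171] med [ 0.658 -0.     0.006] rect [ 0.671 -0.   ] [0.223 0.182] 75.8 ztop 0.0
[... 359 characters left out ...]
[0.311 0.447 0.014] rect [0.299 0.443] [0.043 0.124] 7.4 ztop 0.02
marker_mid 0.51 [394, 197, 415, 228] med [0.363 0.296 0.015] rect [0.361 0.294] [0.025 0.142] 69.0 ztop 0.021
marker_mid 0.48 [397, 174, 433, 182] med [0.204 0.318 0.014] rect [0.194 0.308] [0.124 0.041] 88.5 ztop 0.02
pot_a_mid 0.71 [254, 191, 271, 211] med [ 0.462 -0.164  0.043] rect [ 0.449 -0.179] [0.069 0.047] 79.8 ztop 0.053
brush_tray 0.91 [150, 198, 226, 246] med [ 0.583 -0.377  0.006] rect [ 0.588 -0.373] [0.177 0.217] 12.4 ztop 0.022
marker_tray 0.56 [149, 198, 224, 246] med [ 0.582 -0.378  0.006] rect [ 0.588 -0.374] [0.178 0.215] 12.4 ztop 0.022
1.0 [-2.57261741e-05  1.99525277e-01  9.79892679e-01 -2.85389304e-05]
```

View pics/top0.png

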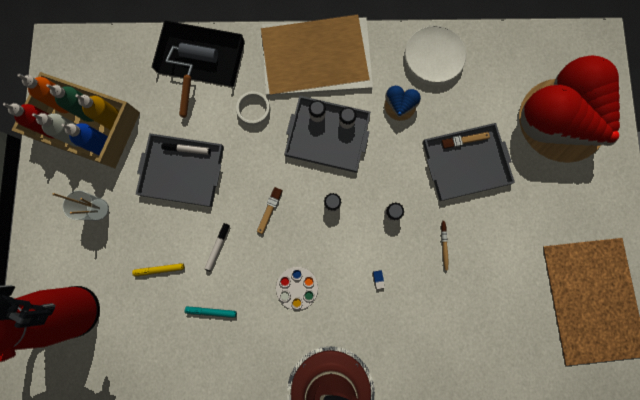

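View pics/scene0.png

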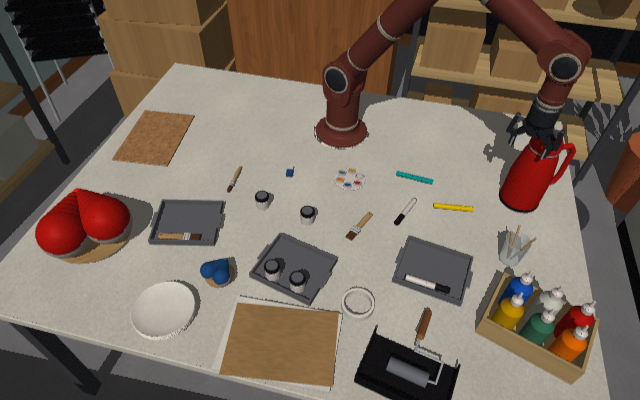

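The top view shows the flat brush (268,211), round brush (444,246), black/white marker (218,247), and pots at (332,202) and (395,211). The trays are marker left (180,170), pots centre (328,135) and brush right (468,160), with the heart at (402,100). In the scene view the gripper hangs right by the red jug (535,150), so I'll lift before anything else. Next I'll refine the poses.

```bash
cat >> h.py <<'E'
def near(W,c,r,lo,hi): return W[(np.hypot(W[:,0]-c[0],W[:,1]-c[1])<r)&(W[:,2]>lo)&(W[:,2]<hi)]
def stick(W,c,lo,hi=0.03,r=0.075):
    w=near(W,c,r,lo,hi)[:,:2]; m=w.mean(0); d=np.linalg.svd(w-m,full_matrices=False)[2][0]
    d=d if d[0]>0 else -d; n=np.array([-d[1],d[0]]); a=(w-m)@d; b=(w-m)@n
    pa=np.percentile(a,[.5,99.5]); pb=np.percentile(b,[2,98])
    return m+d*pa.mean()+n*pb.mean(), np.arctan2(d[1],d[0]), np.ptp(pa), np.ptp(pb)
def pot(W,c):
    w=near(W,c,0.04,.044,.06)[:,:2]; (x,y),r=cv2.minEnclosingCircle(w.astype(np.float32)); return w.mean(0),(x,y),r
def tray(W,c,th0):
    from scipy.optimize import least_squares
    w=near(W,c,0.15,.0195,.025)[:,:2]
    def f(q):
        s=np.sin(q[2]);k=np.cos(q[2]); l=(w-q[:2])@np.array([[k,-s],[s,k]]); g=np.abs(l)-[.0825,.0975]
        return np.where((g<0).all(1),g.max(1),np.hypot(*np.maximum(g,0).T))
    s=least_squares(f,[*c,th0],loss="cauchy",f_scale=.003); return s.x,np.median(np.abs(f(s.x))),len(w)
def q(a):  # tool down, closing axis y at world angle a
    y=np.array([np.cos(a),np.sin(a),0]);z=np.array([0,0,-1.]);x=np.cross(y,z)
    return np.roll(R.from_matrix(np.c_[x,y,z]).as_quat(),1)
E
python3 - <<'E'
from h import *
p=ctrl.snapshot("top"); W=pts(p,p["depth"]>0)
print("table z",[np.round(np.median(near(W,c,.02,-.02,.02)[:,2]),4) for c in [(.40,.22),(.42,-.25),(.55,-.2)]])
for n,c,lo in [("flat",(.457,.157),.006),("round",(.363,-.304),.006),("marker",(.363,.293),.007)]:
    print(n,[np.round(v,4) for v in stick(W,c,lo)])
for c in [(.447,-.169),(.47,0.0)]: print("pot",pot(W,c))
for n,c,t in [("brush",(.587,-.38),.22),("marker",(.572,.398),-.16),("pot",(.671,0),-.25)]: print(n,tray(W,c,t))
for n,c in [("b",(.64,-.37)),("m",(.63,.39))]: 
    pass
cv2.imwrite("pics/crop1.png",cv2.resize(p["color"][80:290,120:520],(800,420),interpolation=cv2.INTER_CUBIC))
E
```

```text
table z [np.float64(-0.0002), np.float64(0.0002), np.float64(0.0008)]
flat [array([0.4574, 0.1569]), np.float64(-0.3899), np.float64(0.1273), np.float64(0.0229)]
round [array([ 0.3604, -0.3033]), np.float64(-0.0075), np.float64(0.1246), np.float64(0.0131)]
marker [array([0.3623, 0.2914]), np.float64(-0.3744), np.float64(0.1278), np.float64(0.0166)]
pot (array([ 0.4481853 , -0.17044145]), (0.4486706852912903, -0.17067140340805054), 0.023174699395895004)
pot (array([ 0.47401223, -0.01088433]), (0.47406134009361267, -0.011299729347229004), 0.02263369970023632)
brush (array([ 0.5846746 , -0.37635521,  0.22587886]), np.float64(0.0019399490583624085), 661)
marker (array([ 0.56820179,  0.3967381 , -0.1628868 ]), np.float64(0.0025015968690802054), 792)
pot (array([ 0.66577127, -0.00075603, -0.2412104 ]), np.float64(0.0018702284888396647), 568)
```

View pics/crop1.png

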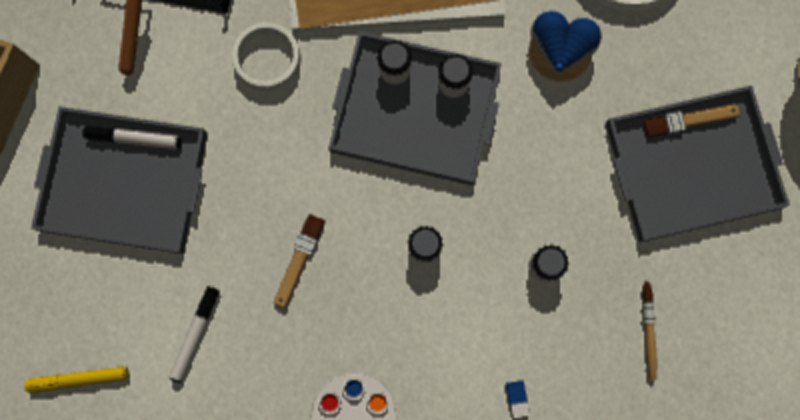

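```bash
cat >> h.py <<'E'
H=np.pi/2
TR={"brush":(.5847,-.3764,.2259),"marker":(.5682,.3967,-.1629),"pot":(.6658,-.0008,-.2412)}
def slot(t,l):
    x,y,th=TR[t]; k,s=np.cos(th),np.sin(th); return np.array([x+k*l[0]-s*l[1],y+s*l[0]+k*l[1]])
def carry(pick,h,place,hp,z,w0,w1,off=0,effort=40,up=.18):
    """h/hp: thing's heading at pick/place; grips across it, off m along it."""
    u=lambda a:np.array([np.cos(a),np.sin(a)])
    P=np.array(pick)+off*u(h); Q=np.array(place)+off*u(hp)
    best=None
    for k in (1,-1):
        for n in (0,1):
            a,b=h+k*H,hp+k*H+n*np.pi
            js=[ctrl.solve_ik([*c,zz],q(e)) for c,e in ((P,a),(Q,b)) for zz in (z,up)]
            if any(j is None for j in js): continue
            c=n*100+abs(np.array(js[1])-np.array(js[3])).max()+abs(np.array(js[1])-ctrl.current_joint_pos()).max()
            if best is None or c<best[0]: best=(c,a,b)
    c,a,b=best; print("cost",round(c,2))
    ctrl.grip(w0,effort)
    ctrl.move_to([*P,up],q(a))
    ctrl.move_straight([*P,z+.03],v=.2)
    print("hit",ctrl.move_straight([*P,z],v=.06,f_stop=8))
    ctrl.grip(0,effort); w=ctrl.current_gripper_width(); print("width",w,"force",ctrl.current_grip_force())
    if w<.006: ctrl.move_straight([*P,up]); raise SystemExit("missed")
    ctrl.move_straight([*P,up],v=.15); print("held",ctrl.current_gripper_width())
    ctrl.move_to([*Q,up],q(b))
    ctrl.move_straight([*Q,z+.005+.02],v=.15)
    print("touch",ctrl.move_straight([*Q,z+.005],v=.03,f_stop=4),ctrl.current_tcp_pos()[2]-z)
    ctrl.sleep(.2); ctrl.grip(w+w1); ctrl.sleep(.2)
    ctrl.move_straight([*Q,up],v=.2); print("t",ctrl.current_t())
E
python3 - <<'E'
from h import *
s=np.array(ctrl.current_tcp_pos()); ctrl.move_straight(s+[0,0,.1],v=.1); print(ctrl.current_force())
carry((.4574,.1569),-.39,slot("brush",(.003,0)),.2259+H,.003,.05,.014,off=-.004)
p=ctrl.snapshot("top"); cv2.imwrite("pics/t2.png",cv2.resize(p["color"][80:290,120:520],(800,420),interpolation=cv2.INTER_CUBIC))
W=pts(p,p["depth"]>0)
E
```

```text
[-0.24027058 -0.02816961  0.49220854]
cost 3.5
hit False
width 0.01676343539804524 force 39.98777389526367
held 0.01677025402417761
touch True 0.005589129641320515
t 13.4333
```

View pics/t2.png

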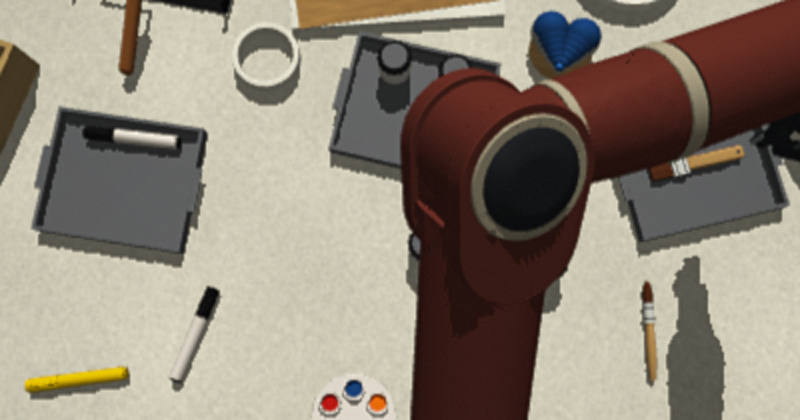

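The flat brush lies in the tray at crop pixel (698,162), bristles to the left like its neighbour. I'll carry on with the round brush and marker.

```bash
python3 - <<'E'
from h import *
carry((.3604,-.3033),-.0075,slot("brush",(-.043,0)),.2259+H,.003,.05,.012)
carry((.3623,.2914),-.3744,slot("marker",(-.01,0)),-.1629+H,.004,.05,.016)
p=ctrl.snapshot("top"); cv2.imwrite("pics/t3.png",cv2.resize(p["color"][80:290,120:520],(800,420),interpolation=cv2.INTER_CUBIC))
E
```

```text
cost 3.19
hit False
width 0.013896667388629132 force 39.1551149636507
held 0.013700387200309872
touch True 0.005489849184568798
t 23.0583
cost 2.76
hit False
width 0.01824887647254662 force 39.21425588428974
held 0.01844055891651984
touch True 0.005598489933295803
t 34.0167
```

View pics/t3.png

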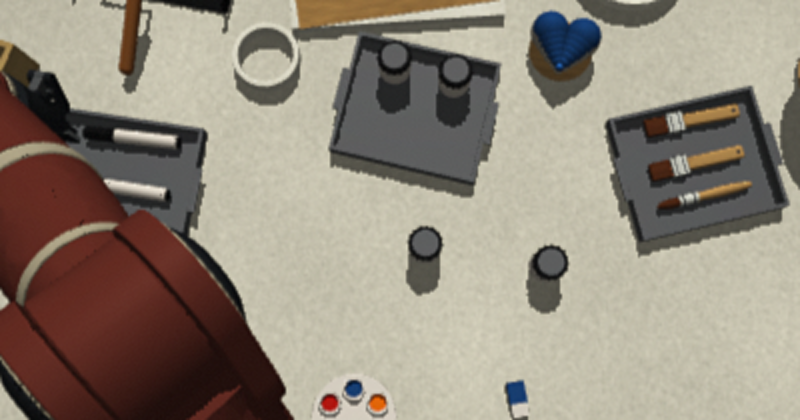

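All three brushes lie side by side in the right tray (crop 690,120 / 697,162 / 703,195), and the marker is in the left tray (135,188). Only the pots are left.

```bash
python3 - <<'E'
from h import *
carry((.4484,-.1705),0,slot("pot",(-.03,-.042)),-.2412,.010,.085,.016,up=.2)
carry((.474,-.011),0,slot("pot",(-.03,.042)),-.2412,.010,.085,.016,up=.2)
ctrl.move_to([.3,.42,.3],q(0.5))
p=ctrl.snapshot("top"); cv2.imwrite("pics/t4.png",cv2.resize(p["color"][80:290,120:520],(800,420),interpolation=cv2.INTER_CUBIC))
p=ctrl.snapshot("scene"); cv2.imwrite("pics/s4.png",cv2.resize(p["color"][150:310,130:490],(800,356),interpolation=cv2.INTER_CUBIC))
E
```

```text
cost 1.32
hit False
width 0.04315743899566197 force 40.538029968738556
held 0.04289653815913912
touch True 0.005532925192823607
t 44.7333
cost 0.91
hit False
width 0.04311165976885425 force 40.50945818424225
held 0.043210306899949404
touch True 0.005554412694789049
t 53.675
```

View pics/t4.png

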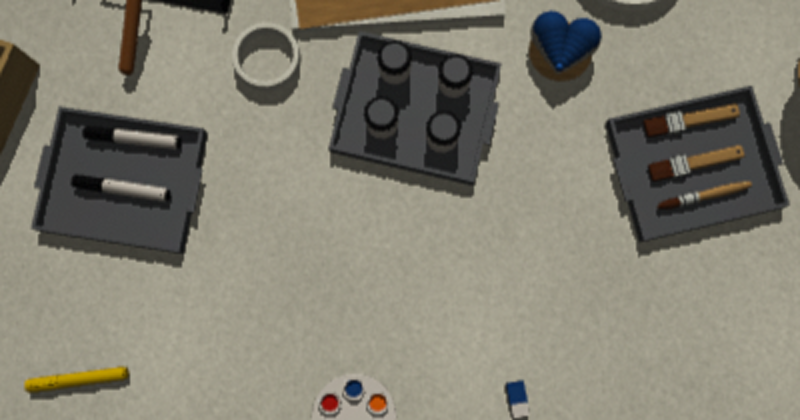

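View pics/s4.png

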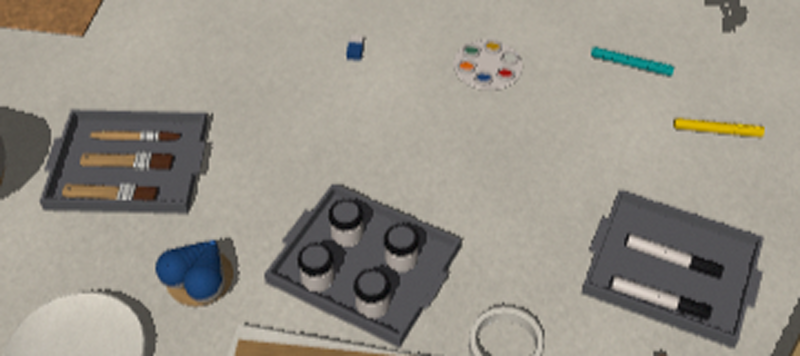

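Both views show everything in the right tray: pots upright at (380,113) and (444,130), marker and brushes lying flat and parallel, and the heart still at (565,45).

```bash
python3 -c "
from h import *
print(ctrl.current_tcp_pos(),ctrl.current_force(),ctrl.current_t()); print(ctrl.job_done())"
```

```text
[0.30097446 0.41939068 0.29974489] [-0.56428453  0.10419116 -0.27075897] 55.6583
the job is handed in; nothing more can be done
None
```

I put all five things away in their matching trays and handed the job in at about 56 s: both brushes and the marker lie flat, both pots stand upright, and the heart shows no movement in the pictures.

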